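# Uncover the slide box and hold up the rack

### The arm

A 7-joint arm with a two-finger parallel gripper is mounted at the origin on the work surface. World frame = base frame: x ahead of the robot, y to its left, z up, the work surface at z = 0. Lengths are in m, angles in rad, forces in N, time in s.
With the tool pointing down it reaches from about 0.425 to 0.825 m from the base axis. Payload 3.6 kg.
Tool frame: the origin (TCP) lies at the centre of the arm's flange, where the gripper is bolted on; the fingertips stand 186 mm ahead of it and the grasp point (between the pads) lies 167 mm ahead of it; x points along the fingers, z is the direction in which the jaws open and shut, and the axes are right-handed (so a half turn about x gives the same grasp; the last joint's range is limited). The gripper opens to 93 mm and grips with 3 to 60 N. Pads are 15 mm wide; open, the fingers measure 128 mm over their backs; the gripper's body (75 mm by 188 mm) begins 65 mm behind the grasp point.
Start: joints at [1.095, 0.615, -0.013, 1.423, 0.008, 1.103, -0.04], TCP at [0.282, -0.586, 0.405] pointing down, gripper open.
Joint ranges: [-3.12, 3.12], [-0.3, 2.06], [-1.34, 1.32], [0.26, 2.42], [-1.36, 4.5], [0.01, 1.98], [-2.84, 2.84]. Speed limits (rad/s): [2.79, 2.79, 3.14, 3.14, 3.14, 3.14, 3.14].

### API

Orientations are given as a unit quaternion [w, x, y, z].
In Python, from bench import r, read_camera, calibration, workorder, nets gives the robot as it stands. The module is installed in compiled form; this text tells all that it offers.
- The arm moves only by the tool step_arm, never from a script. Its argument "deltas" is a list of rows, each a list of 3 entries, a list of its own where there are three numbers: the shift along the tool's x, y, z in units of 30 mm (1.0 is 30 mm), then the turn, a rotation vector about the tool's x, y, z in degrees, then the closure in counts, from 0 (fully open) to 255 (shut). In form: [[[dx, dy, dz], [wx, wy, wz], gripper], ...]. A call has 1 to 20 rows; each row is the pose to reach, as a shift and turn from the pose measured when the call began, along the tool's axes at that moment; what a row does not reach only later rows make up. A row lasts 1/10 s, in which the tool goes at most 50 mm and 8.59 degrees, less where a joint would pass 70% of its speed; a pose out of reach is approached as far as the arm can. A call with a gripper value outside its range is refused whole. The fingers move at their own pace and stop on an object; "force" is the grip in N (left out, the last holds). Time passes only in rows, so rows that repeat a pose let the fingers close. It gives the time, the measured TCP pose, the force and the opening at its end, in the units of the state.
- r.state(): the state, without advancing time (a new reading comes with each control period).
- read_camera(name): name is "scene" or "top" or "wrist"; returns (picture, depth): 420x560x3 uint8, red, green, blue; 420x560 float32, m along the optical axis (not along the pixel's ray), 0 where there is no reading.
- calibration(name): a dict with "fovy" (degrees; the focal length in pixels is half the picture's height over the tangent of half this angle, whatever the lens; pixels are square), "cx", "cy" (the principal point, pixels), "D" ([k1, k2, p1, p2, k3] as OpenCV has them; the pictures are not rectified), "rvec" (rotation vector, rad) and "tvec" (3), from world to camera coordinates, as OpenCV has them. Camera axes: x right, y down, z forward; pixel columns grow to the right and rows downward; lengths in m; the calibration is good to about 2 mm. A picture is of the moment at which its call begins: read the wrist's pose just before it. calibration takes no time and is no camera call; for the wrist camera it gives the pose at the moment of the call.
- workorder.finish_job(): hands the job in, once; it reports no verdict.
Trained networks look in the newest picture that a camera, given by its name, has taken for a name from the list of things; names that differ only in an ending like _2 or _b are one class to them, and where a whole thing is asked for, a point or a joint stands for the part that bears it (a point fixed in the world has none). Each returns a list of dicts, best first, with "conf" (0 to 1); they miss things now and then, are a little off and sometimes report something else, mostly with a low value. They report only what shows in the picture. A call takes as long as a camera call. They do not tell look-alikes from the thing itself.
- nets.find_in(camera, target): "rect" ([left, top, right, bottom] in pixels, round what is visible of it).
The state is a dict: "time": time; "qpos": joint angles; "qvel": joint speeds; "tau": joint torques, N m; "ee_pos": TCP position; "tool_rot": TCP orientation; "ft_force": force on the tool from outside, world axes, zero at the start; "moment": the same for the moment, N m; "gripper_width": finger opening in m.
Only numpy, scipy, OpenCV 4.12 (cv2) and the standard library are available. Lean on these libraries where they do the work, as an engineer would, in place of code of your own. Each camera call takes 0.05 s, during which the arm holds its last target.

### The job

Lift the blue cover off the pins of the grey slide box and set it down, without dropping it, flat with its tab up in the middle of the green mat; let go of it. Then take the slide rack by its orange handle, lift it out of the box and finish while still holding it steady and level over the open box, with its underside a good 5 cm above the rim: do not put it down or let go. Keep the rack upright throughout, and leave the slide stacks, pens and jar where they are.

Things in the scene. Friction and masses are not known exactly. Their poses are not given: they have to be found in the camera images.
- housing: grey slide box, fixed to the bench, open at the top under its cover: 170 (x) x 160 (y) x 85 mm high outside, 126 (x) x 140 (y) mm inside, inner floor 6 mm above the bench. Two upright steel pins, 6 mm thick and 14 mm tall, stand on the rim at x = +74 and -74 mm, y = 0. Origin: centre of its underside, on the bench; z up
- cover: loose blue cover plate, 170 (x) x 160 (y) x 6 mm, about 0.2 kg, lying on the rim of the slide box with the two pins through its 9 mm holes (the pins end 8 mm above the plate). A white upright grip tab, 60 mm long along x, 12 mm thick along y, 30 mm tall, stands on its middle. Origin: centre of the plate's underside; z up
- cover_grip (a point): the place to grip the cover: in the middle of its white tab, 22 mm above the plate's upper face (28 mm above the plate's underside); the tab is 12 mm thick along the cover's y and ends 8 mm above this point
- rack: white slide rack inside the box, hidden by the cover, 84 x 84 mm and 72 mm tall, about 0.25 kg, loaded with upright glass slides (teal ends, magenta spots) that reach 30 mm above its underside. Its handle is an orange bar along the rack's x, 84 mm long, 10 mm wide (y), 14 mm tall, carried by two end posts 58 to 72 mm above its underside; the space under the bar is open down to the slides. It stands loose on the box's inner floor. Origin: centre of its underside; z up
- rack_grip (a point): middle of the rack's orange handle bar, 65 mm above the rack's underside; the bar is 10 mm thick along the rack's y
- mat: green square mat fixed on the bench, 200 x 200 x 4 mm, where the cover is to be laid. Origin: centre of its underside, on the bench; its top is 4 mm above
- stack_a: loose stack of glass microscope slides with teal ends and magenta spots, 76 x 26 mm, 31 mm high, between the box and the mat; leave it alone. Origin: centre of its underside
- stack_b: loose stack of glass microscope slides with teal ends and magenta spots, 76 x 26 mm, 23 mm high, between the box and the mat; leave it alone. Origin: centre of its underside
- stack_c: loose stack of glass microscope slides with teal ends and magenta spots, 76 x 26 mm, 34 mm high, beyond the box or mat; leave it alone. Origin: centre of its underside
- stack_d: loose stack of glass microscope slides with teal ends and magenta spots, 76 x 26 mm, 21 mm high, beyond the box or mat; leave it alone. Origin: centre of its underside
- marker: black and blue marker pen lying on the bench, 130 mm long, 16 mm thick; leave it alone. Origin: under its middle
- pencil: red pencil lying on the bench, 172 mm long, 7 mm thick; leave it alone. Origin: under its middle
- jar: amber glass jar with white cap, 48 mm across, 60 mm tall, standing beyond the box and mat; leave it alone. Origin: centre of its underside
Mind the look-alikes: they are no part of the job. Of the things that look like the cover, the larger one is meant. Leave any pink look-alike of the housing alone.

How it is judged:
By the outcome, as a careful person would: the job done as asked, in the order asked, and still so for the second after the job is handed in, while the arm keeps its last pose, push and grip.
It also fails if it takes over 69 s, if anything falls off the work surface, if the arm or the gripper's body presses on something with over 40 N, if the wrist force passes 120 N, or if a joint passes its speed limit or range.

## Working session

There is one attempt and no reset: what is moved stays moved. The work goes in short steps, Python scripts to look and compute and a tool call to move; the robot and the scene stay as the last step left them, time stands still between calls to the robot, and variables do not carry over. Pictures are saved under pics/ and viewed, and the job is handed in when it is done.

Besides the shell and the picture viewer there is one more tool, called after "Request:" in YAML: its name, and indented under it one key for each argument. step_arm: Moves the arm, as the interface text tells. Its arguments: {"type":"object","properties":{"deltas":{"type":"array","items":{"type":"array"}},"force":{"type":"number"}},"required":["deltas"]}

```bash
mkdir -p pics; ls
python3 - <<'E'
from bench import r, read_camera, calibration, workorder, nets
import cv2, json
for c in ("scene","top"):
    p,d=read_camera(c); cv2.imwrite(f"pics/{c}0.png",p[:,:,::-1])
    k=calibration(c); print(c,k)
    for t in ("cover","housing","mat","rack"):
        for o in nets.find_in(c,t)[:4]: print(t,[round(float(v)) for v in o["rect"]],round(float(o["conf"]),2))
s=r.state(); print(s)
E
```

```text
pics
scene {'fovy': 49.71423860778237, 'cx': 277.21976805522036, 'cy': 203.8095613526484, 'D': array([0.01295763, 0.        , 0.        , 0.        , 0.        ]), 'rvec': array([ 1.06169403,  2.64675141, -0.7267751 ]), 'tvec': array([ 0.38906399, -0.2632743 ,  1.36647091])}
cover [308, 220, 405, 311] 0.97
cover [404, 198, 458, 256] 0.73
cover [387, 344, 437, 394] 0.63
housing [258, 322, 352, 420] 0.9
housing [306, 237, 374, 322] 0.79
mat [185, 146, 286, 227] 0.75
mat [304, 234, 376, 325] 0.37
top {'fovy': 54.34682355919781, 'cx': 278.35346997759115, 'cy': 214.10503662567, 'D': array([0.01978836, 0.        , 0.        , 0.        , 0.        ]), 'rvec': array([ 2.14988139, -2.16117285,  0.16100325]), 'tvec': array([-0.01662562,  0.52571394,  1.28282088])}
cover [168, 188, 231, 250] 0.96
cover [163, 274, 214, 329] 0.62
housing [141, 104, 210, 179] 0.82
mat [288, 179, 360, 249] 0.7
{'time': 0.5, 'qpos': array([ 1.09549911,  0.61493483, -0.01261653,  1.42349836,  0.00806295,
        1.10341581, -0.04040439]), 'qvel': array([-0.0007511 , -0.00259718,  0.00063336, -0.00015773, -0.00026362,
       -0.00041069,  0.00025252]), 'tau': array([-3.50054142e-04, -4.58393598e+01,  2.08619423e-01, -1.65862262e+01,
       -6.10687095e-02,  1.40016715e-02,  6.69628525e-05]), 'ee_pos': array([ 0.28202926, -0.58557714,  0.40468485]), 'tool_rot': array([ 0.59868197,  0.37625437,  0.59877954, -0.37613244]), 'ft_force': array([0.2691929 , 0.1956587 , 0.23886022]), 'moment': array([ 0.02961781, -0.01600921, -0.00926336]), 'gripper_width': 0.09327559487775891}
```

View pics/scene0.png

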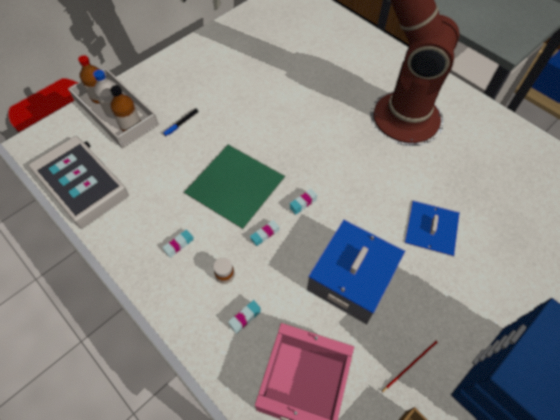

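View pics/top0.png

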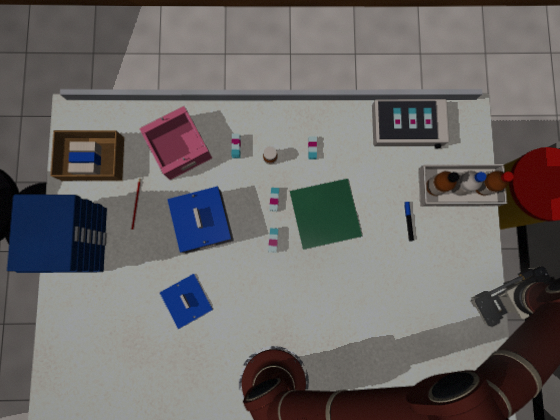

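Top view: the candidates for the cover are the large blue plate on the grey box at (199,219) and a smaller blue plate flat on the bench at (187,301). In the scene view these are at (357,262) and (433,228). The pink box at (176,142) is the housing look-alike. The large plate is the one meant. The mat is at (326,214). Next I measure with depth and take a close crop.

```bash
cat > h.py <<'E'
from bench import r, read_camera, calibration, workorder, nets
import numpy as np, cv2
from scipy.spatial.transform import Rotation as R
def cloud(c,pd=None,k=None):
    k=k or calibration(c); p,d=pd if pd is not None else read_camera(c)
    f=210/np.tan(np.radians(k["fovy"])/2)
    K=np.array([[f,0,k["cx"]],[0,f,k["cy"]],[0,0,1]])
    v,u=np.mgrid[0:420,0:560]
    uv=cv2.undistortPoints(np.stack([u,v],-1).reshape(-1,1,2).astype(float),K,np.array(k["D"])).reshape(420,560,2)
    P=np.concatenate([uv*d[...,None],d[...,None]],-1)
    W=(P-k["tvec"])@R.from_rotvec(k["rvec"]).as_matrix()
    W[d<=0]=np.nan
    return p,d,W
def hsv(p): return cv2.cvtColor(p,cv2.COLOR_RGB2HSV)
def rect(xy):
    (c,s,a)=cv2.minAreaRect((xy*1000).astype(np.float32)); return np.round(c,1),np.round(s,1),round(a,1)
def tool():
    s=r.state(); q=s["tool_rot"]; return s,R.from_quat([q[1],q[2],q[3],q[0]])
def plan(target,rot=None):
    s,T=tool(); d=T.inv().apply(np.array(target)-s["ee_pos"])/0.03
    w=(T.inv()*rot).as_rotvec(degrees=True) if rot is not None else 0
    return np.round(d,3),np.round(w,2)
E
python3 - <<'E'
from h import *
for c in ("scene","top"):
    p,d,W=cloud(c); H=hsv(p)
    z=W[...,2]
    if c=="top": cv2.imwrite("pics/crop.png",cv2.resize(p[160:340,130:310,::-1],(720,720),interpolation=cv2.INTER_CUBIC)[:560+160])
    blue=(H[...,0]>105)&(H[...,0]<125)&(H[...,1]>150)
    n=np.zeros((420,560),bool)
    if c=="top": n[175:340,150:245]=1
    else: n[195:325,300:465]=1
    m=blue&n&(z>.07)&(z<.11)
    print(c,"cover",m.sum(),rect(W[m][:,:2]),np.nanmedian(z[m]))
    g=n&(z>.105)&(z<.14)&(H[...,1]<80); print("tab",g.sum(),rect(W[g][:,:2]),np.nanmedian(z[g]),np.median(W[g],0))
    m2=blue&n&(z<.03); print("small",m2.sum(),rect(W[m2][:,:2]),np.nanmedian(z[m2]))
    g=(H[...,0]>60)&(H[...,0]<90)&(H[...,1]>100)
    g=cv2.morphologyEx(g.astype(np.uint8),cv2.MORPH_OPEN,np.ones((9,9)))>0
    print("mat",g.sum(),rect(W[g&(z<.02)][:,:2]),np.nanmedian(z[g]))
    for nm in ("stack_a","jar","marker","pencil"):
        for o in nets.find_in(c,nm)[:5]:
            l,t,rr,b=[int(v) for v in o["rect"]]; q=W[t:b,l:rr].reshape(-1,3); print(nm,(l,t,rr,b),round(o["conf"],2),np.round(np.nanmedian(q,0),3),np.round(np.nanpercentile(q[:,2],98),3))
E
```

```text
scene cover 4505 (array([508.6, 229.2]), array([167.9, 156.2]), 14.9) 0.09164385055706142
tab 156 (array([507.3, 229.2]), array([60.7, 12. ]), 14.4) 0.12104733782563332 [0.51055591 0.23058863 0.12104734]
small 1849 (array([255. , 280.2]), array([128.4, 119. ]), 28.8) 0.005400196115446646
mat 4021 (array([ 535.6, -172.2]), array([192.5, 194.3]), 12.0) 0.004237553024430671
stack_a (231, 301, 264, 333) 0.9 [0.756 0.131 0.003] 0.037
stack_a (249, 221, 276, 244) 0.76 [ 0.582 -0.005  0.009] 0.027
stack_a (166, 230, 192, 258) 0.71 [ 0.756 -0.126  0.004] 0.024
stack_a (288, 192, 315, 216) 0.6 [0.452 0.005 0.007] 0.034
jar (213, 257, 234, 280) 0.61 [0.726 0.012 0.057] 0.064
marker (164, 101, 200, 136) 0.53 [ 0.494 -0.454  0.   ] 0.017
pencil (382, 343, 435, 394) 0.74 [0.575 0.453 0.001] 0.008
pencil (213, 255, 239, 282) 0.35 [0.72  0.012 0.031] 0.063
top cover 2702 (array([504.8, 226.3]), array([170.2, 159.7]), 14.6) 0.09126426615753648
tab 93 (array([504.4, 225.9]), array([59.4, 12.8]), 14.9) 0.12099118633294241 [0.50336728 0.22575877 0.12099119]
small 1472 (array([383.9, 300.6]), array([423.2, 153.6]), 9.4) 0.0052691600050550754
mat 3271 (array([ 533.5, -174.4]), array([195.9, 197. ]), 11.9) 0.004336003209578342
stack_a (270, 185, 278, 211) 0.7 [ 0.583 -0.004  0.023] 0.029
stack_a (230, 136, 240, 157) 0.67 [0.756 0.123 0.032] 0.039
stack_a (311, 140, 316, 159) 0.64 [ 0.746 -0.136  0.021] 0.027
stack_a (271, 228, 278, 250) 0.52 [ 0.448 -0.005  0.031] 0.036
jar (264, 148, 275, 164) 0.53 [0.714 0.01  0.059] 0.065
marker (403, 200, 414, 240) 0.58 [ 0.51  -0.445  0.004] 0.019
marker (271, 184, 280, 213) 0.22 [ 0.581 -0.009  0.021] 0.029
pencil (130, 179, 143, 230) 0.64 [0.566 0.45  0.001] 0.01
```

View pics/crop.png

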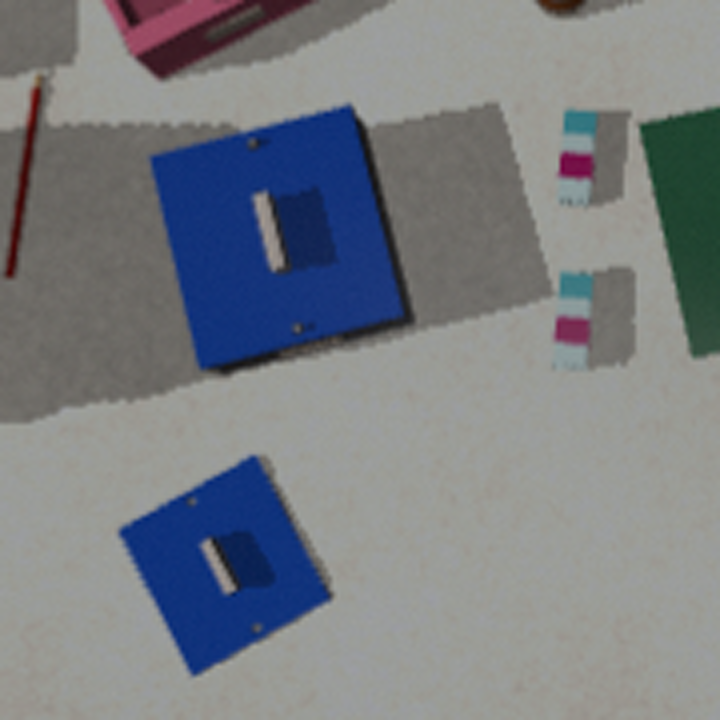

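The crop confirms it: the large plate has pins through both holes and lies on the grey box. Fits give 170x160 mm at z 91 mm, with the tab top at 121 mm as expected. The small look-alike is 128x119 mm at z 5 mm.

```bash
cat >> h.py <<'E'
def grot(yaw,sg=1):
    a=np.radians(yaw); z=sg*np.array([-np.sin(a),np.cos(a),0]); x=np.array([0,0,-1.]); return R.from_matrix(np.stack([x,np.cross(z,x),z],1))
E
python3 - <<'E'
from h import *
s,T=tool(); print(T.as_matrix().round(3))
for sg in (1,-1):
  G=grot(14.7,sg); print(plan([.506,.228,.40],G),plan([.54,-.15,.40]))
E
```

```text
[[ 0.     0.901  0.434]
 [ 0.     0.434 -0.901]
 [-1.     0.    -0.   ]]
(array([  0.159,  18.495, -21.194]), array([-168.98,    0.  ,   -0.  ])) (array([ 0.159, 14.049, -9.35 ]), np.int64(0))
(array([  0.159,  18.495, -21.194]), array([11.02, -0.  , -0.  ])) (array([ 0.159, 14.049, -9.35 ]), np.int64(0))
```

Request:
step_arm:
  deltas:
    - [[0,1.6,-1],[1,0,0],0]
    - [[0,3.2,-2.1],[2,0,0],0]
    - [[0,4.7,-3.1],[3,0,0],0]
    - [[0,6.2,-4.1],[4,0,0],0]
    - [[0,7.8,-5.2],[5,0,0],0]
    - [[0,9.4,-6.2],[6,0,0],0]
    - [[0,11,-7.3],[7,0,0],0]
    - [[0,12.5,-8.3],[8,0,0],0]
    - [[0.1,14,-9.4],[9,0,0],0]
    - [[0.1,14.7,-11],[10,0,0],0]
    - [[0.1,15.3,-12.6],[11,0,0],0]
    - [[0.1,15.8,-14],[11,0,0],0]
    - [[0.1,16.4,-15.5],[11,0,0],0]
    - [[0.1,17,-17],[11,0,0],0]
    - [[0.1,17.6,-18.6],[11,0,0],0]
    - [[0.1,18.1,-20],[11,0,0],0]
    - [[0.16,18.5,-21.2],[11,0,0],0]
    - [[0.16,18.5,-21.2],[11,0,0],0]
    - [[0.16,18.5,-21.2],[11,0,0],0]
    - [[0.16,18.5,-21.2],[11,0,0],0]

```text
time: 3.0
ee_pos: [0.506, 0.2285, 0.3999]
tool_rot: [0.56, 0.431, 0.56, -0.432]
ft_force: [0.3, -0.6, 0.4]
gripper_width: 0.0932
```

Run:
```python
from h import *
s,T=tool(); print(s["time"],s["ee_pos"].round(4),s["qpos"].round(2),T.as_matrix().round(3))
p,d,W=cloud("wrist"); cv2.imwrite("pics/w1.png",p[:,:,::-1])
H=hsv(p); z=W[...,2]
b=(H[...,0]>105)&(H[...,0]<125)&(H[...,1]>120)&(z>.08)&(z<.1)
g=(z>.11)&(z<.13)&(H[...,1]<80)
for m in (b,g):
  if m.sum()>10: print(m.sum(),rect(W[m][:,:2]),np.median(W[m],0).round(4))
```

```text
3.0 [0.506  0.2285 0.3999] [-0.42  0.47 -0.07  1.71  0.04  0.96 -1.81] [[ 0.     0.967  0.255]
 [-0.001  0.255 -0.967]
 [-1.    -0.     0.001]]
29240 (array([504., 229.]), array([169.4, 160.3]), 14.7) [0.5148 0.232  0.0912]
976 (array([505. , 229.2]), array([59.1, 11.6]), 14.6) [0.507  0.2299 0.1209]
```

View pics/w1.png

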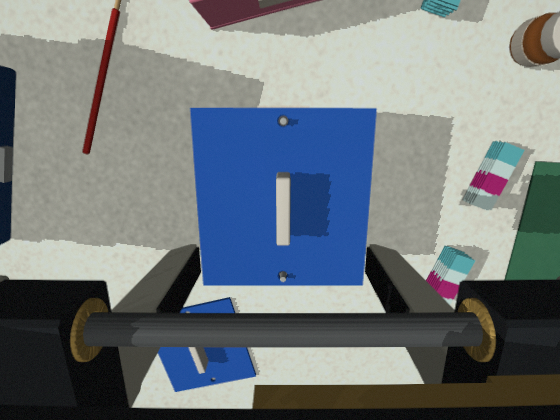

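The wrist picture shows the tab centred at (283,209), the pins at (283,121) and (282,276), and the look-alike at (205,355). The tab fits at (0.505,0.229) with yaw 14.6°, so I descend and grip.

Request:
step_arm:
  deltas:
    - [[1,-0.02,0],[0,0,0],0]
    - [[2,-0.03,0],[0,0,0],0]
    - [[3,-0.03,0],[0,0,0],0]
    - [[3.6,-0.03,0],[0,0,0],0]
    - [[3.95,-0.03,0],[0,0,0],0]
    - [[3.95,-0.03,0],[0,0,0],0]
    - [[3.95,-0.03,0],[0,0,0],255]
    - [[3.95,-0.03,0],[0,0,0],255]
    - [[3.95,-0.03,0],[0,0,0],255]
    - [[3.95,-0.03,0],[0,0,0],255]
    - [[3.95,-0.03,0],[0,0,0],255]
    - [[3.95,-0.03,0],[0,0,0],255]
    - [[3.95,-0.03,0],[0,0,0],255]
    - [[3.95,-0.03,0],[0,0,0],255]
  force: 30

```text
time: 4.45
ee_pos: [0.5055, 0.2267, 0.2814]
tool_rot: [0.56, 0.432, 0.559, -0.433]
ft_force: [-0.7, 0.4, 0.1]
gripper_width: 0.0336
```

Request:
step_arm:
  deltas:
    - [[0,0,0],[0,0,0],255]
    - [[0,0,0],[0,0,0],255]
    - [[0,0,0],[0,0,0],255]
    - [[0,0,0],[0,0,0],255]
    - [[0,0,0],[0,0,0],255]
    - [[0,0,0],[0,0,0],255]

```text
time: 5.05
ee_pos: [0.5055, 0.2269, 0.2814]
tool_rot: [0.56, 0.432, 0.559, -0.432]
ft_force: [0.4, 0.8, 0.3]
gripper_width: 0.0115
```

Run:
```python
from h import *
s,T=tool(); print(s["ee_pos"],s["ft_force"],s["gripper_width"],T.as_matrix().round(4), plan([.505,.2288,.3814],grot(14.7,-1)))
```

```text
[0.50548353 0.22690902 0.28141169] [0.4167787  0.78263818 0.2888314 ] 0.011533552222870481 [[ 1.000e-04  9.675e-01  2.529e-01]
 [-1.100e-03  2.529e-01 -9.675e-01]
 [-1.000e+00 -2.000e-04  1.100e-03]] (array([-3.333, -0.   , -0.061]), array([-0.05,  0.06,  0.01]))
```

Request:
step_arm:
  deltas:
    - [[-0.2,0,0],[0,0,0],255]
    - [[-0.4,0,0],[0,0,0],255]
    - [[-0.7,0,0],[0,0,0],255]
    - [[-1.2,0,0],[0,0,0],255]
    - [[-1.8,0,0],[0,0,0],255]
    - [[-2.4,0,0],[0,0,0],255]
    - [[-3,0,0],[0,0,0],255]
    - [[-3.5,0,0],[0,0,0],255]
    - [[-3.5,0,0],[0,0,0],255]
    - [[-3.5,0,0],[0,0,0],255]

```text
time: 6.05
ee_pos: [0.5053, 0.2268, 0.3866]
tool_rot: [0.56, 0.432, 0.559, -0.432]
ft_force: [-0.0, 0.1, -1.6]
gripper_width: 0.0121
```

Run:
```python
from h import *
s,T=tool(); print(s["time"],s["ee_pos"],s["ft_force"],s["gripper_width"])
p,d,W=cloud("wrist"); cv2.imwrite("pics/w2.png",p[:,:,::-1])
p,d,W=cloud("top"); cv2.imwrite("pics/t2.png",p[:,:,::-1])
H=hsv(p); z=W[...,2]
b=(H[...,0]>105)&(H[...,0]<125)&(H[...,1]>120)&(z>.15)&(z<.25)
b[:, 260:]=0
q=W[b]; print(b.sum(),rect(q[:,:2])); A=np.c_[q,]; 
c=np.linalg.lstsq(np.c_[q[:,:2]-[.505,.228],np.ones(len(q))],q[:,2],rcond=None)[0]; print("plane",c)
# box interior below
print(plan([.5345,-.173,.3814],grot(12,-1)))
```

```text
6.05 [0.50526752 0.22676468 0.38660791] [-0.01698212  0.05817442 -1.58760619] 0.01209733222278895
6535 (array([471.5, 426.4]), array([225.5, 592.2]), 5.0)
plane [0.01673513 0.04961137 0.19660853]
(array([ 0.165, -2.421, 13.139]), array([2.64, 0.1 , 0.12]))
```

View pics/w2.png

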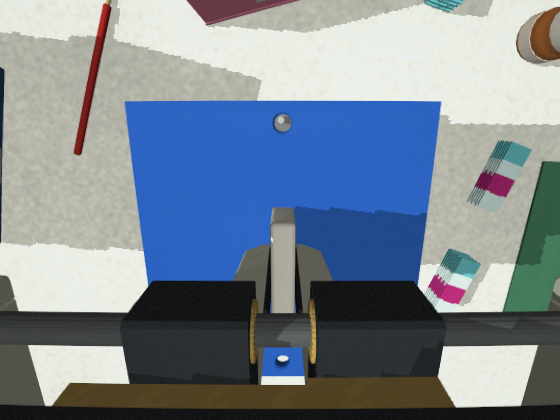

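View pics/t2.png

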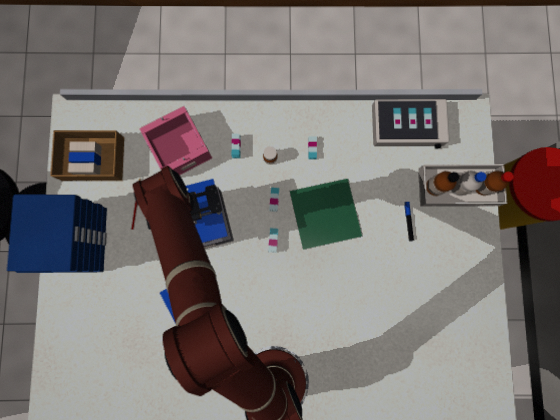

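The wrist view shows the cover hanging in the jaws, plate edge level at row 102, holes at (282,122) and (282,360). Load is about 1.6 N. I check that it is level.

Run:
```python
from h import *
p,d,W=cloud("wrist")
H=hsv(p); z=W[...,2]
b=(H[...,0]>105)&(H[...,0]<125)&(H[...,1]>120)&(z>.12)&(z<.3)
b[270:]=0
q=W[b]; c=np.linalg.lstsq(np.c_[q[:,:2]-[.505,.228],np.ones(len(q))],q[:,2],rcond=None)[0]; print("plane",c)
for u,v in ((150,115),(420,115),(160,260),(400,260)): print(W[v,u].round(4))
print(W[105:140:2,282].round(3)[:, 2])
```

```text
plane [-0.00241218 -0.00195815  0.19535118]
[0.5625 0.312  0.1961]
[0.5971 0.1794 0.1953]
[0.4831 0.2956 0.1944]
[0.5185 0.1611 0.1954]
[0.197 0.195 0.195 0.194 0.193 0.099 0.1   0.099 0.099 0.085   nan 0.086
 0.085 0.192 0.196 0.195 0.195 0.196]
```

Request:
step_arm:
  deltas:
    - [[0,-0.05,0.2],[0,0,0],255]
    - [[0,-0.1,0.6],[0.2,0,0],255]
    - [[0,-0.2,1.2],[0.4,0,0],255]
    - [[0,-0.4,2],[0.6,0,0],255]
    - [[0,-0.55,3],[0.8,0,0],255]
    - [[0,-0.75,4],[1,0,0],255]
    - [[0,-0.9,5],[1.2,0,0],255]
    - [[0,-1.1,6],[1.4,0,0],255]
    - [[0,-1.3,7],[1.6,0,0],255]
    - [[0,-1.5,8],[1.8,0,0],255]
    - [[0,-1.65,9],[2,0,0],255]
    - [[0,-1.85,10],[2.2,0,0],255]
    - [[0,-2,11],[2.4,0,0],255]
    - [[0,-2.2,11.9],[2.6,0,0],255]
    - [[0,-2.3,12.5],[2.6,0,0],255]
    - [[0,-2.4,12.9],[2.6,0,0],255]
    - [[0,-2.43,13.1],[2.6,0,0],255]
    - [[0,-2.43,13.17],[2.6,0,0],255]
    - [[0,-2.43,13.17],[2.6,0,0],255]

```text
time: 8.1
ee_pos: [0.5346, -0.1733, 0.3862]
tool_rot: [0.55, 0.444, 0.55, -0.445]
ft_force: [-0.1, 0.4, -1.5]
gripper_width: 0.0118
```

Run:
```python
from h import *
s,T=tool(); print(s["time"],s["ee_pos"],s["ft_force"],s["gripper_width"])
p,d,W=cloud("wrist"); cv2.imwrite("pics/w3.png",p[:,:,::-1])
H=hsv(p); z=W[...,2]
b=(H[...,0]>105)&(H[...,0]<125)&(H[...,1]>120)&(z>.12)&(z<.3); b[270:]=0
q=W[b]; c=np.linalg.lstsq(np.c_[q[:,:2]-s["ee_pos"][:2],np.ones(len(q))],q[:,2],rcond=None)[0]; print("plane",c)
print(plan([.534,-.174,.201],grot(12,-1)))
# mat edges visible + box interior
p,d,W=cloud("top"); cv2.imwrite("pics/t3.png",cv2.resize(p[80:280,120:400,::-1],(784,560),interpolation=cv2.INTER_CUBIC))
```

```text
8.1 [ 0.53460146 -0.17325041  0.38618433] [-0.06546657  0.37416564 -1.4941435 ] 0.011809247570346612
plane [-0.00269065 -0.00110562  0.19596191]
(array([ 6.174, -0.016,  0.028]), array([0.14, 0.05, 0.13]))
```

View pics/w3.png

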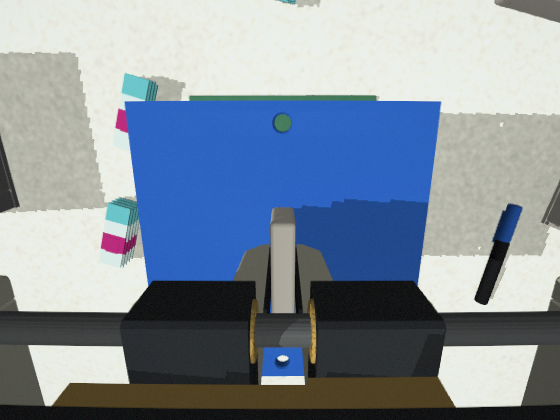

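View pics/t3.png

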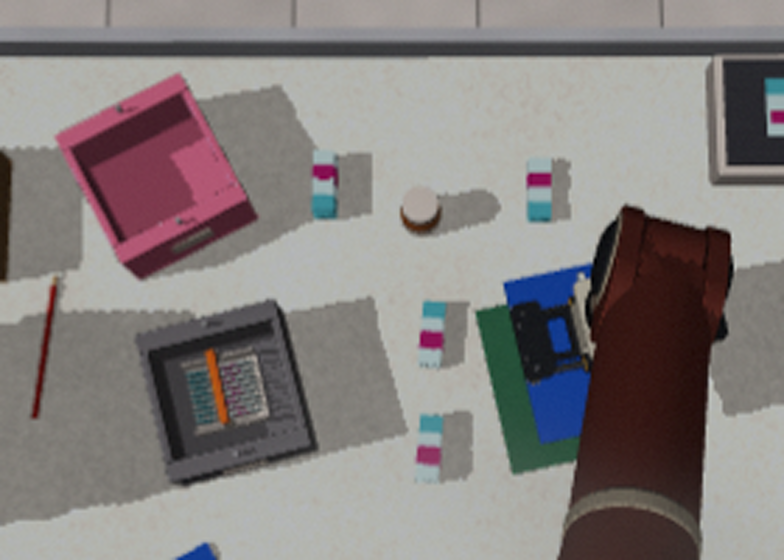

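Wrist view: the cover is level, the mat shows evenly behind it (row 97, columns 190–376, centred on the tab at 283), and the stacks are clear of it. The top view shows the orange handle in the open box. I lower the cover slowly.

Request:
step_arm:
  deltas:
    - [[0.3,0,0.02],[0,0,0],255]
    - [[0.9,0,0.02],[0,0,0],255]
    - [[1.6,0,0.02],[0,0,0],255]
    - [[2.4,0,0.02],[0,0,0],255]
    - [[3.2,0,0.02],[0,0,0],255]
    - [[4,0,0.02],[0,0,0],255]
    - [[4.7,0,0.02],[0,0,0],255]
    - [[5.2,0,0.02],[0,0,0],255]
    - [[5.6,0,0.02],[0,0,0],255]
    - [[5.85,0,0.02],[0,0,0],255]
    - [[6,0,0.02],[0,0,0],255]
    - [[6.05,0,0.02],[0,0,0],255]
    - [[6.1,0,0.02],[0,0,0],255]
    - [[6.1,0,0.02],[0,0,0],255]

```text
time: 9.6
ee_pos: [0.5346, -0.1735, 0.2037]
tool_rot: [0.55, 0.444, 0.55, -0.445]
ft_force: [0.0, 0.9, -1.6]
gripper_width: 0.0118
```

Run:
```python
from h import *
s,T=tool(); print(s["time"],s["ee_pos"],s["ft_force"],s["gripper_width"])
p,d,W=cloud("wrist")
H=hsv(p); z=W[...,2]
b=(H[...,0]>105)&(H[...,0]<125)&(H[...,1]>120)&(z<.05); b[270:]=0
q=W[b]; c=np.linalg.lstsq(np.c_[q[:,:2]-s["ee_pos"][:2],np.ones(len(q))],q[:,2],rcond=None)[0]; print("plane",c)
```

```text
9.6 [ 0.53463333 -0.17354937  0.20367512] [ 0.04379783  0.93095804 -1.62033843] 0.011821971881711243
plane [-0.00181127 -0.00119955  0.01343024]
```

Request:
step_arm:
  deltas:
    - [[0.04,0,0],[0,0,0],255]
    - [[0.08,0,0],[0,0,0],255]
    - [[0.11,0,0],[0,0,0],255]
    - [[0.13,0,0],[0,0,0],255]
    - [[0.13,0,0],[0,0,0],255]

```text
time: 10.15
ee_pos: [0.5346, -0.1736, 0.2004]
tool_rot: [0.55, 0.444, 0.55, -0.445]
ft_force: [-1.4, 0.2, 4.3]
gripper_width: 0.0118
```

Force turned to +4.3 N, so the cover is on the mat. I release it and rise.

Request:
step_arm:
  deltas:
    - [[0,0,0],[0,0,0],225]
    - [[0,0,0],[0,0,0],200]
    - [[0,0,0],[0,0,0],150]
    - [[0,0,0],[0,0,0],120]
    - [[0,0,0],[0,0,0],120]
    - [[0,0,0],[0,0,0],120]
    - [[0,0,0],[0,0,0],120]
    - [[0,0,0],[0,0,0],120]
    - [[-0.3,0,0],[0,0,0],120]
    - [[-1,0,0],[0,0,0],120]
    - [[-2,0,0],[0,0,0],120]
    - [[-3,0,0],[0,0,0],120]
    - [[-4,0,0],[0,0,0],120]
    - [[-5,0,0],[0,0,0],120]
    - [[-6,0,0],[0,0,0],120]
    - [[-6,0,0],[0,0,0],120]

```text
time: 11.75
ee_pos: [0.5357, -0.1736, 0.3855]
tool_rot: [0.554, 0.445, 0.547, -0.443]
ft_force: [0.4, -0.6, -0.4]
gripper_width: 0.0493
```

Run:
```python
from h import *
s,T=tool(); print(s["time"],s["ee_pos"],s["ft_force"],s["gripper_width"])
p,d,W=cloud("wrist"); cv2.imwrite("pics/w4.png",p[:,:,::-1])
H=hsv(p); z=W[...,2]
b=(H[...,0]>105)&(H[...,0]<125)&(H[...,1]>120)&(z<.05)
b=cv2.morphologyEx(b.astype(np.uint8),cv2.MORPH_OPEN,np.ones((9,9)))>0; b[:,440:]=0; b[300:]=0
print("cover",rect(W[b][:,:2]),np.median(z[b]),np.percentile(z[b],[2,98]))
g=(H[...,0]>60)&(H[...,0]<90)&(H[...,1]>100)&(z<.02); g=cv2.morphologyEx(g.astype(np.uint8),cv2.MORPH_OPEN,np.ones((5,5)))>0
print("mat",rect(W[g][:,:2]))
p,d,W=cloud("top"); H=hsv(p); z=W[...,2]
o=(H[...,0]>5)&(H[...,0]<20)&(H[...,1]>150)&(z>.06)&(z<.1); o[:,:150]=0;o[:,245:]=0
print("bar",o.sum(),rect(W[o][:,:2]),np.median(z[o]),W[o].mean(0))
```

```text
11.75 [ 0.53569121 -0.17360489  0.38550455] [ 0.43230887 -0.58123876 -0.376191  ] 0.04930878866334083
cover (array([ 533.1, -172.9]), array([168.9, 160. ]), 12.1) 0.010124436424834177 [0.00858765 0.01165932]
mat (array([ 531.3, -172.9]), array([197.5, 198. ]), 12.1)
bar 84 (array([509.6, 233.6]), array([80.7, 10.1]), 13.3) 0.07841361041101089 [0.50949659 0.23353436 0.07843652]
```

View pics/w4.png

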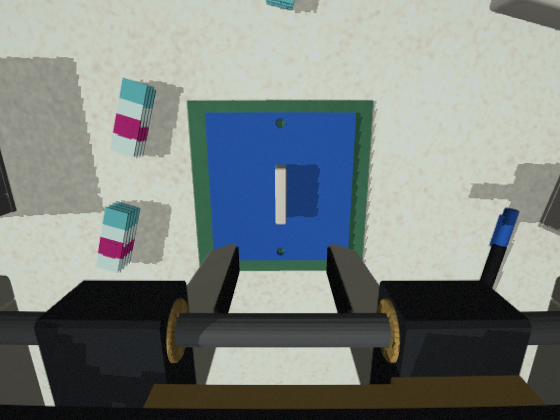

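The cover lies centred on the mat at (280,195): 2 mm from the mat's centre, yaw equal to within 0.1°, top at z 10 mm, so flat. Next is the rack handle. The top camera gives the bar at (0.510,0.234), z 78 mm, as expected.

Run:
```python
from h import *
print(plan([.508,.233,.385],grot(13.3,-1)))
```

```text
(array([ -0.154,   1.987, -13.423]), array([-1.15,  0.13, -0.01]))
```

Request:
step_arm:
  deltas:
    - [[0,0.1,-0.5],[0,0,0],120]
    - [[0,0.2,-1.5],[0,0.1,0],120]
    - [[0,0.4,-2.8],[-0.3,0.1,0],120]
    - [[0,0.6,-4.2],[-0.5,0.1,0],120]
    - [[0,0.8,-5.7],[-0.7,0.1,0],120]
    - [[0,1,-7.2],[-0.9,0.1,0],120]
    - [[0,1.3,-8.7],[-1.1,0.1,0],120]
    - [[-0.1,1.5,-10.2],[-1.1,0.1,0],120]
    - [[-0.1,1.7,-11.6],[-1.1,0.1,0],120]
    - [[-0.1,1.9,-12.6],[-1.1,0.1,0],120]
    - [[-0.15,2,-13.2],[-1.1,0.1,0],120]
    - [[-0.15,2,-13.4],[-1.1,0.1,0],120]
    - [[-0.15,2,-13.4],[-1.1,0.1,0],120]
    - [[-0.15,2,-13.4],[-1.1,0.1,0],120]

```text
time: 13.25
ee_pos: [0.5084, 0.2312, 0.3842]
tool_rot: [0.554, 0.439, 0.554, -0.44]
ft_force: [0.0, 0.4, 0.1]
gripper_width: 0.0492
```

Run:
```python
from h import *
s,T=tool(); print(s["time"],s["ee_pos"],s["gripper_width"],T.as_matrix().round(4))
p,d,W=cloud("wrist"); cv2.imwrite("pics/w5.png",p[:,:,::-1])
H=hsv(p); z=W[...,2]
o=(H[...,0]>5)&(H[...,0]<20)&(H[...,1]>150)&(z>.06)&(z<.1); o[:,:200]=0;o[:,370:]=0;o[300:]=0
t=o&(z>.074)
print("bar",o.sum(),rect(W[t][:,:2]),np.median(z[t]),np.median(W[t],0))
print(plan([.508,.233,.238],grot(13.3,-1)))
```

```text
13.25 [0.50843726 0.2311594  0.38422641] 0.049192563454667236 [[-0.001   0.9737  0.2277]
 [-0.0022  0.2277 -0.9737]
 [-1.     -0.0015  0.0019]]
bar 951 (array([509.7, 236.3]), array([83.1,  9.6]), 12.6) 0.07794956798029265 [0.51126495 0.23686895 0.07794957]
(array([ 4.881e+00, -1.000e-03, -8.500e-02]), array([-0.19,  0.1 ,  0.06]))
```

View pics/w5.png

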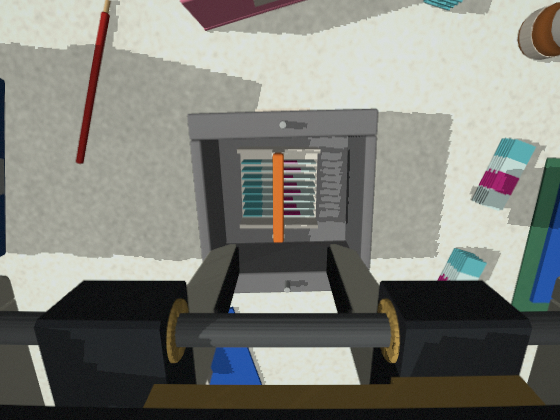

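The wrist view shows the handle at columns 273–284, rows 153–242, centred between the open fingers and clear of the box walls. The two cameras agree within 3 mm, so I use the mean (0.5097,0.235).

Run:
```python
from h import *
print(plan([.5097,.235,.238],grot(13,-1)))
```

```text
(array([ 4.881,  0.069, -0.138]), array([0.11, 0.1 , 0.06]))
```

Request:
step_arm:
  deltas:
    - [[0.6,0.07,-0.14],[0.1,0.1,0.06],120]
    - [[1.4,0.07,-0.14],[0.1,0.1,0.06],120]
    - [[2.2,0.07,-0.14],[0.1,0.1,0.06],120]
    - [[3,0.07,-0.14],[0.1,0.1,0.06],120]
    - [[3.7,0.07,-0.14],[0.1,0.1,0.06],120]
    - [[4.3,0.07,-0.14],[0.1,0.1,0.06],120]
    - [[4.7,0.07,-0.14],[0.1,0.1,0.06],120]
    - [[4.87,0.07,-0.14],[0.1,0.1,0.06],120]
    - [[4.87,0.07,-0.14],[0.1,0.1,0.06],120]

```text
time: 14.2
ee_pos: [0.5098, 0.2344, 0.238]
tool_rot: [0.553, 0.44, 0.553, -0.441]
ft_force: [0.9, 0.1, -0.7]
gripper_width: 0.049
```

Run:
```python
from h import *
s,T=tool(); print(s["time"],s["ee_pos"],s["ft_force"],s["gripper_width"],T.as_matrix().round(4)[:,0])
p,d,W=cloud("wrist"); cv2.imwrite("pics/w6.png",p[:,:,::-1])
```

```text
14.2 [0.50984015 0.23443627 0.23803781] [ 0.88974669  0.12839408 -0.71737846] 0.04899471903096399 [-5.e-04 -7.e-04 -1.e+00]
```

View pics/w6.png

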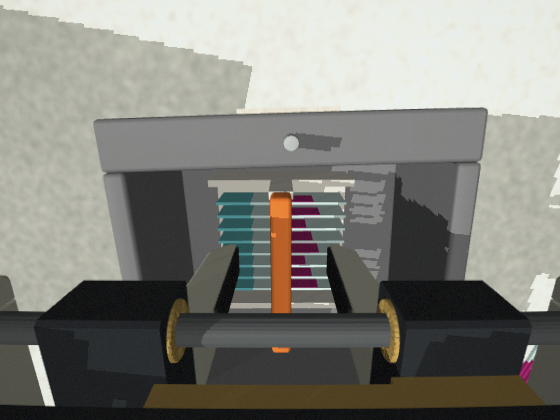

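The handle (column 281) sits midway between the fingers, so I close.

Request:
step_arm:
  deltas:
    - [[0,0,0],[0,0,0],160]
    - [[0,0,0],[0,0,0],190]
    - [[0,0,0],[0,0,0],210]
    - [[0,0,0],[0,0,0],220]
    - [[0,0,0],[0,0,0],230]
    - [[0,0,0],[0,0,0],255]
    - [[0,0,0],[0,0,0],255]
    - [[0,0,0],[0,0,0],255]
    - [[0,0,0],[0,0,0],255]
    - [[0,0,0],[0,0,0],255]
    - [[0,0,0],[0,0,0],255]
    - [[0,0,0],[0,0,0],255]
  force: 40

```text
time: 15.45
ee_pos: [0.51, 0.235, 0.2387]
tool_rot: [0.553, 0.441, 0.553, -0.44]
ft_force: [0.1, 1.6, -0.2]
gripper_width: 0.0095
```

Request:
step_arm:
  deltas:
    - [[-0.1,0,0],[0,0,0],255]
    - [[-0.25,0,0],[0,0,0],255]
    - [[-0.5,0,0],[0,0,0],255]
    - [[-0.9,0,0],[0,0,0],255]
    - [[-1.4,0,0],[0,0,0],255]
    - [[-1.9,0,0],[0,0,0],255]
    - [[-2.4,0,0],[0,0,0],255]
    - [[-2.9,0,0],[0,0,0],255]
    - [[-3.4,0,0],[0,0,0],255]
    - [[-3.9,0,0],[0,0,0],255]
    - [[-4.3,0,0],[0,0,0],255]
    - [[-4.6,0,0],[0,0,0],255]
    - [[-4.8,0,0],[0,0,0],255]
    - [[-4.9,0,0],[0,0,0],255]
    - [[-5,0,0],[0,0,0],255]
    - [[-5,0,0],[0,0,0],255]
    - [[-5,0,0],[0,0,0],255]

```text
time: 17.15
ee_pos: [0.5098, 0.2349, 0.3883]
tool_rot: [0.553, 0.44, 0.553, -0.44]
ft_force: [0.7, 0.3, -2.0]
gripper_width: 0.0096
```

Run:
```python
from h import *
s,T=tool(); print(s["time"],s["ee_pos"],s["ft_force"],s["gripper_width"],T.as_matrix().round(4)[:,0])
p,d,W=cloud("wrist"); cv2.imwrite("pics/w7.png",p[:,:,::-1])
H=hsv(p); z=W[...,2]
o=(H[...,0]>5)&(H[...,0]<20)&(H[...,1]>150)&(z>.19); o[:,:200]=0;o[:,370:]=0;o[340:]=0
q=W[o]; print("bar",len(q),rect(q[:,:2]),np.median(q,0)); c=np.linalg.lstsq(np.c_[q[:,:2]-np.median(q[:,:2],0),np.ones(len(q))],q[:,2],rcond=None)[0]; print(c)
p,d,W=cloud("scene"); cv2.imwrite("pics/s7.png",cv2.resize(p[120:420,180:560,::-1],(760,600),interpolation=cv2.INTER_CUBIC))
print(plan([.506,.229,.39],grot(13,-1)))
```

```text
17.15 [0.50976444 0.23489974 0.388273  ] [ 0.73989149  0.29901575 -2.02285008] 0.009569041868664474 [-2.e-04  1.e-04 -1.e+00]
bar 2457 (array([520.6, 238.8]), array([60.8, 11.7]), 12.7) [0.52402917 0.23953863 0.22754923]
[-0.01596206  0.04384881  0.22735584]
(array([-0.059, -0.167,  0.164]), array([-0.02, -0.  ,  0.01]))
```

View pics/w7.png

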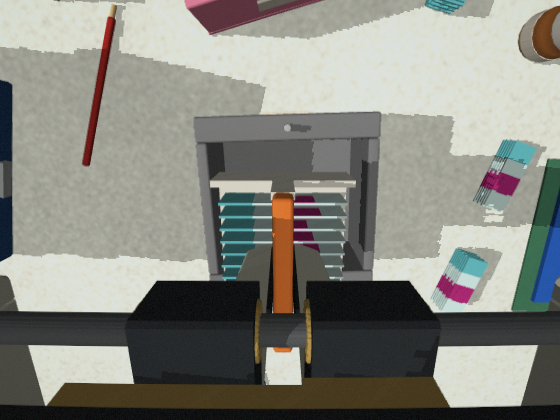

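View pics/s7.png

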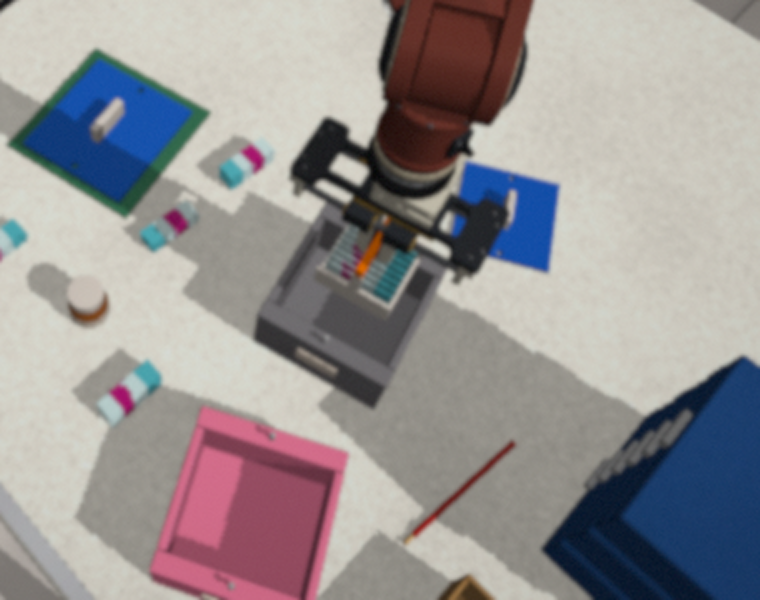

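The rack hangs upright over the box, with the bar at (283,270) in the wrist view and its top at z 0.228. That puts the underside at about 0.156, or 7 cm above the rim. The cover is still on the mat. I centre it over the box and settle.

Request:
step_arm:
  deltas:
    - [[0,-0.05,0.05],[0,0,0],255]
    - [[-0.05,-0.1,0.1],[0,0,0],255]
    - [[-0.05,-0.15,0.16],[0,0,0],255]
    - [[-0.05,-0.15,0.16],[0,0,0],255]
    - [[-0.05,-0.15,0.16],[0,0,0],255]
    - [[-0.05,-0.15,0.16],[0,0,0],255]
    - [[-0.05,-0.15,0.16],[0,0,0],255]
    - [[-0.05,-0.15,0.16],[0,0,0],255]
    - [[-0.05,-0.15,0.16],[0,0,0],255]
    - [[-0.05,-0.15,0.16],[0,0,0],255]

```text
time: 18.25
ee_pos: [0.5065, 0.2293, 0.3897]
tool_rot: [0.553, 0.44, 0.553, -0.44]
ft_force: [0.1, -0.4, -1.9]
gripper_width: 0.0095
```

Run:
```python
from h import *
s,T=tool(); print(s["time"],s["ee_pos"],s["ft_force"],s["gripper_width"],np.abs(s["qvel"]).max())
p,d,W=cloud("wrist"); H=hsv(p); z=W[...,2]
o=(H[...,0]>5)&(H[...,0]<20)&(H[...,1]>150)&(z>.222); o[:,:200]=0;o[:,370:]=0;o[340:]=0
q=W[o]; a=np.radians(13); t=(q[:,:2]-s["ee_pos"][:2])@[np.cos(a),np.sin(a)]
print("bar slope along x, z:",np.polyfit(t,q[:,2],1), "bar top z", np.median(q[:,2]))
p,d,W=cloud("scene"); z=W[...,2]; H=hsv(p)
g=np.zeros(z.shape,bool); g[225:290,330:400]=1
m=g&(z>.12)&(z<.2); print("lowest rack pts",np.percentile(z[m],[1,5]))
p,d,W=cloud("top"); H=hsv(p); z=W[...,2]
b=(H[...,0]>105)&(H[...,0]<125)&(H[...,1]>150)&(z<.03); b[:,:285]=0;b[:,365:]=0; print("cover",rect(W[b][:,:2]),np.median(z[b]))
for nm in ("stack_a","jar","marker","pencil"):
  for o in nets.find_in("top",nm)[:4]:
    l,t,rr,bb=[int(v) for v in o["rect"]]; print(nm,(l,t,rr,bb))
```

```text
18.25 [0.50647737 0.22926246 0.38971454] [ 0.11889965 -0.39624701 -1.93867314] 0.009535234008961805 0.002470607474122308
bar slope along x, z: [-0.00869781  0.22906047] bar top z 0.22900771426735583
lowest rack pts [0.15844166 0.16126713]
cover (array([ 535.5, -174.7]), array([170.7, 160.7]), 12.3) 0.010239503523201684
stack_a (230, 136, 240, 158)
stack_a (270, 185, 278, 210)
stack_a (269, 226, 279, 253)
stack_a (311, 140, 315, 161)
jar (262, 146, 274, 164)
marker (402, 200, 413, 243)
```

The rack is level (0.5° slope) and steady, its underside about 7 cm above the rim, and everything else is in place. I hand in.

```bash
python3 -c "
from bench import workorder
print(workorder.finish_job())"
```

```text
the job is handed in; nothing more can be done
None
```

I lifted the blue cover off the pins, set it down on the green mat and let go. I then took the rack by its orange handle, lifted it out, and handed in at about 18.5 s while still holding it over the open box.

- **Cover:** it lies flat with its tab up, about 2 mm from the mat's centre. Its top is at z 10 mm, as it should be.
- **Rack:** it is held with a 40 N grip, about 0.5° off level and nearly still. Its underside is at about z 0.157, roughly 7 cm above the rim.
- **Other objects:** the stacks, jar and marker are within a few pixels of where they were. The pencil was not reported by the network in the last check, but it shows undisturbed in the earlier scene picture.

Two readings disagreed. The cameras differed from each other by 2–4 mm, so I averaged the top and wrist readings for the handle. The wrist force of about 2 N under the rack is a little below the 2.5 N its nominal mass would give; I put that down to sensor noise or the stated uncertainty in the masses.

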